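# Purge and reset the air valve of the microscope bench

### The arm

A 6-joint arm with a two-finger parallel gripper is mounted at the origin on the work surface. World frame = base frame: x ahead of the robot, y to its left, z up, the work surface at z = 0. Lengths are in m, angles in degrees, forces in N, time in s.
With the tool pointing down it reaches from about 0.275 to 0.825 m from the base axis. Payload 5.2 kg.
Tool frame: the origin (TCP) lies midway between the tips of the shut fingers; the grasp point (between the pads) lies 19 mm behind it; x points along the fingers, z is the direction in which the jaws open and shut, and the axes are right-handed (so a half turn about x gives the same grasp; the last joint's range is limited). The gripper opens to 93 mm and grips with 3 to 60 N. Pads are 15 mm wide; open, the fingers measure 128 mm over their backs; the gripper's body (75 mm by 188 mm) begins 65 mm behind the grasp point.
Start: joints at [57.307, 14.817, 87.949, -0, 77.235, -11.62], TCP at [0.198, 0.513, 0.219] pointing down, gripper open.
Joint ranges: [-179.93, 179.93], [-52.35, 119.4], [10.71, 147.94], [-69.91, 249.91], [12.55, 155.21], [-178.61, 178.61]. Speed limits (degrees/s): [147.25, 147.25, 180, 180, 180, 180].

### API

Orientations are given as a 3x3 rotation matrix whose columns are the frame's x, y, z axes.
In Python, from cell import ctrl, optics, close_job, spotter gives the robot as it stands. The module is installed in compiled form; this text tells all that it offers.
- The arm moves only by the tool arm_command, never from a script. Its argument "steps" is a list of rows, each a list of 3 entries, a list of its own where there are three numbers: the shift along the world's x, y, z in cm, then the turn, a rotation vector about the world's x, y, z in rad, then the closure, from 0 (fully open) to 1 (shut). A call has exactly 5 rows; each row is the pose to reach, as a shift and turn from the pose measured when the call began; what a row does not reach only later rows make up. A row lasts 1/12 s, in which the tool goes at most 41.7 mm and 7.16 degrees, less where a joint would pass 70% of its speed; a pose out of reach is approached as far as the arm can. A call with a gripper value outside its range is refused whole. The fingers move at their own pace and stop on an object; "newtons" is the grip in N (left out, the last holds). Time passes only in rows, so rows that repeat a pose let the fingers close, or fill a call up. It gives the time, the measured TCP pose, the force and the opening at its end, in the units of the state.
- ctrl.state(): the state, without advancing time (a new reading comes with each control period).
- optics.snapshot(name): name is "scene" or "top"; returns a dict with "img" (400x640x3 uint8, red, green, blue), "z_map" (400x640 float32, m along the optical axis (not along the pixel's ray), 0 where there is no reading), "fx", "fy", "cx", "cy" (pixels), "world_to_cam" (4x4, takes a point from world to camera coordinates). Camera axes: x right, y down, z forward; pixel columns grow to the right and rows downward; lengths in m; the calibration is good to about 2 mm. A picture is of the moment at which its call begins.
- close_job(): hands the job in, once; it reports no verdict.
Trained networks look in a picture, given as the dict that the camera call returned (one of the last four; its "shot" number tells which), for a name from the list of things; names that differ only in an ending like _2 or _b are one class to them, and where a whole thing is asked for, a point or a joint stands for the part that bears it (a point fixed in the world has none). Each returns a list of dicts, best first, with "conf" (0 to 1); they miss things now and then, are a little off and sometimes report something else, mostly with a low value. They report only what shows in the picture. A call takes as long as a camera call.
- spotter.recognise(picture, thing): "position" ([x, y, z] in m, in world coordinates, good to about 4 mm: the middle of the surface that is visible of it).
The state is a dict: "time": time; "joints": joint angles; "joint_vel": joint speeds; "effort": joint torques, N m; "ee_pos": TCP position; "tcp_rot": TCP orientation; "force": force on the tool from outside, world axes, zero at the start; "torque": the same for the moment, N m; "width": opening from 0.0 (shut) to 1.0 (fully open).
Only numpy, scipy, OpenCV 4.12 (cv2) and the standard library are available. Lean on these libraries where they do the work, as an engineer would, in place of code of your own. Each camera call takes 0.05 s, during which the arm holds its last target.

### The job

Purge the air line of the microscope bench: draw the sprung purge rod out by its green knob until its yellow pointer is level with the red clip on the scale, going no farther, keep it there for a second, then let it slide fully home. Then close the blue valve wheel by its orange crank handle (clockwise from above) to its stop and back it off exactly two full turns. Finish while still gripping the crank handle at that setting; leave the red clip, the microscope objective, the slide box and the jar where they are.

Things in the scene. Friction and masses are not known exactly. Their poses are not given: they have to be found in the camera images.
- wheel_axis (a point): Centre of the blue valve wheel (rim 112 mm across, 12 mm thick, its top 96 mm above the bench) on its vertical turning axis, 90 mm up. z is up. The frame is fixed to the manifold block, it does not turn with the wheel: with the valve at its stop the crank handle is 50 mm from the axis along this +x; else at the angle of joint valve, counter-clockwise from it.
- handle_mid (a point): Middle of the orange crank handle with black band: upright round grip, 24 mm in diameter, 50 mm tall (99 to 149 mm above the bench, this point 124), on the rim 50 mm from the wheel axis. It spins freely on its pin, so a gripper can carry it round the circle without turning; that takes about 3 N. This point's heading means nothing.
- valve (a joint): Angle of the valve wheel, rad: 0 = closed against its stop; grows as the wheel is opened, counter-clockwise seen from above. Two turns open = 12.57. The wheel turns freely up to 18 and stays where it is left. At the start it is 2.2 to 5.2 open.
- knob_mid (a point): Middle of the upright green pull knob with black band on the purge rod: round, 22 mm in diameter, 35 to 92 mm above the bench, this point 63 mm up; under it a steel collar 28 mm across. The rod slides level along this x axis; pull to -x (towards the robot).
- valve_base: The valve's aluminium manifold block, 75 (x) x 150 (y) x 34 mm, fixed to the bench, with brass stem, small dial and brass side fittings reaching 97 mm to each side in y; nothing on it but the wheel and handle is above 85 mm. Origin at the centre of its underside.
- gauge_base: Fixed base of the purge rod, origin on the bench under the knob's home position, axes as knob_mid. Guide block 50 x 50 mm, 42 mm tall, from 45 to 95 mm to +x, then a sleeve to 150 mm (47 mm tall). Black scale with white ticks, 26 mm tall, beside the rod from 20 to 56 mm to +y and from 30 mm to +x to 86 mm to -x.
- gauge (a joint): How far the purge rod is drawn out, m: 0 = fully home, limit 0.075. A spring pulls it home: 2.2 N at home plus 0.11 N per mm; 0.5 N friction.
- pointer (a point): Tip part of the yellow pointer (3 mm wide bar, across the rod) that moves with the rod over the scale, 40 mm to +y of the knob's axis, 30 mm above the bench. Same axes as knob_mid.
- mark (a point): The red clip on the scale (5 mm wide along it, top 36 mm above the bench); this point is at its inner end, 40 mm to +y of the rod, 30 mm up. Axes as knob_mid: pointer and clip are level when equal along this x. It is 28 to 60 mm ahead (-x) of the pointer at the start; 6 N would shift it.
- objective: Bystander: a loose steel and black microscope objective with a blue ring, 33 mm across, 45 mm tall, standing on its end; origin at its underside.
- slide_box: Bystander: a loose blue box for slides, 85 x 60 x 28 mm; origin at its underside.
- jar: Bystander: a small loose jar, 40 mm across, 50 mm tall; origin at its underside.

How it is judged (in metres and radians):
On the way, in this order (a step that is already met when the one before it is completed fails the run):
1. the purge rod is drawn out with its pointer level with the red clip (within 4 mm) and kept there for 0.7 s (x of pointer in the frame of mark between -0.004 and 0.004 m), for 0.7 s.
2. the purge rod is fully home again (within 4 mm) (value of joint gauge below 0.004 m), for 0.1 s.
3. the valve is closed to its stop (within 0.06 rad) with the purge rod home (value of joint valve below 0.06 rad and value of joint gauge below 0.004 m), for 0.1 s.
At the end, for the whole second after the job is handed in: The valve wheel stands still two turns (12.57 rad, within 0.2 rad) from its stop, the crank handle is gripped (fingers press it with over 3 N, grasp point within 35 mm of its middle), and the purge rod is home within 4 mm (value of joint valve between 12.366 and 12.766 rad and velocity of joint valve between -0.1 and 0.1 rad/s and value of joint gauge below 0.004 m and contact force between the fingers and handle_c0 above 3 N and distance between the grasp point and handle_mid below 0.035 m); the arm keeps its last pose, push and grip.
It fails at once if the purge rod is drawn more than 12 mm past the red clip (x of pointer in the frame of mark below -0.012 m).
It fails at once if the red clip is shifted by more than 5 mm (distance of mark from where it was at the start of the episode above 0.005 m).
It fails at once if the objective is moved more than 20 mm or tipped (distance of objective from where it was at the start of the episode above 0.02 m or angle between objective's own z axis and vertical above 0.5 rad).
It fails at once if the slide box is moved more than 20 mm or tipped (distance of slide_box from where it was at the start of the episode above 0.02 m or angle between slide_box's own z axis and vertical above 0.5 rad).
It fails at once if the jar is moved more than 20 mm or tipped (distance of jar from where it was at the start of the episode above 0.02 m or angle between jar's own z axis and vertical above 0.5 rad).
It also fails if it takes over 72 s, if anything falls off the work surface, if the arm or the gripper's body presses on something with over 40 N, if the wrist force passes 120 N, or if a joint passes its speed limit or range.

## Working session

There is one attempt and no reset: what is moved stays moved. The work goes in short steps, Python scripts to look and compute and a tool call to move; the robot and the scene stay as the last step left them, time stands still between calls to the robot, and variables do not carry over. Pictures are saved under pics/ and viewed, and the job is handed in when it is done.

Besides the shell and the picture viewer there is one more tool, called as name(argument=value, ...), one argument or row to a line, values as JSON. arm_command: Moves the arm, as the interface text tells. Its arguments: {"type":"object","properties":{"steps":{"type":"array"},"newtons":{"type":"number"}},"required":["steps"]}

```bash
mkdir -p pics
cat > h.py <<'E'
import numpy as np, cv2
from cell import ctrl, optics, close_job, spotter
def snap(n,tag):
    s=optics.snapshot(n); cv2.imwrite(f'pics/{tag}.png',cv2.cvtColor(s['img'],cv2.COLOR_RGB2BGR)); return s
def unproj(s,u,v,z=None):
    T=np.linalg.inv(s['world_to_cam']); d=np.array([(u-s['cx'])/s['fx'],(v-s['cy'])/s['fy'],1.])
    if z is None: 
        p=d*s['z_map'][int(round(v)),int(round(u))]; return T[:3,:3]@p+T[:3,3]
    r=T[:3,:3]@d; o=T[:3,3]; return o+r*(z-o[2])/r[2]
def proj(s,p):
    T=s['world_to_cam']; c=T[:3,:3]@np.array(p)+T[:3,3]; return c[0]/c[2]*s['fx']+s['cx'],c[1]/c[2]*s['fy']+s['cy']
E
python3 - <<'E'
from h import *
np.set_printoptions(precision=4,suppress=True)
st=ctrl.state(); print(st)
for n in ('scene','top'):
    s=snap(n,n+'0')
    print(n,s['fx'],s['cx'],s['cy'],np.linalg.inv(s['world_to_cam']))
    for t in ['wheel_axis','handle_mid','knob_mid','valve_base','gauge_base','pointer','mark','objective','slide_box','jar']:
        try: print(t,[(d['conf'],np.round(d['position'],4)) for d in spotter.recognise(s,t)[:3]])
        except Exception as e: print(t,e)
E
```

```text
{'time': 0.0, 'joints': array([ 57.3062,  14.8576,  88.0114,  -0.0003,  77.236 , -11.6198]), 'joint_vel': array([ 0.0572,  0.011 , -0.077 ,  0.0942, -0.0268,  0.0271]), 'effort': array([ -0.0016, -43.7329, -28.3991,   0.0718,   0.0414,  -0.0001]), 'ee_pos': array([0.1974, 0.5127, 0.2178]), 'tcp_rot': array([[-0.001 , -0.9331,  0.3596],
       [-0.0015,  0.3596,  0.9331],
       [-1.    ,  0.0004, -0.0018]]), 'force': array([ 0.0004, -0.1243,  0.7921]), 'torque': array([ 0.0036,  0.0413, -0.0097]), 'width': 0.9987198259225903}
scene 390.9150120454671 318.65261307409384 200.49116532131075 [[-0.6628  0.4465 -0.6011  1.2358]
 [ 0.7487  0.4099 -0.521   0.5647]
 [ 0.0137 -0.7954 -0.606   0.7308]
 [ 0.      0.      0.      1.    ]]
wheel_axis [(0.72, array([0.5395, 0.1942, 0.0331])), (0.69, array([0.7875, 0.0236, 0.0316])), (0.53, array([ 0.575 , -0.1745,  0.0502]))]
handle_mid [(0.75, array([0.483 , 0.1932, 0.1297])), (0.6, array([ 0.5697, -0.1739,  0.0492]))]
knob_mid [(0.69, array([ 0.578 , -0.1727,  0.0514])), (0.6, array([0.4822, 0.1904, 0.1289]))]
valve_base [(0.9, array([0.5362, 0.19
[... 277 characters left out ...]
0.031 ])), (0.28, array([0.7913, 0.0239, 0.0312]))]
top 485.78141738190146 318.1463213257474 201.01492441470688 [[-0.0123 -0.9982  0.0581  0.5245]
 [-0.9999  0.0123 -0.0009  0.0177]
 [ 0.0002 -0.0581 -0.9983  1.3206]
 [ 0.      0.      0.      1.    ]]
wheel_axis [(0.96, array([0.5228, 0.1868, 0.0371]))]
handle_mid []
knob_mid [(0.47, array([ 0.5749, -0.1796,  0.0398]))]
valve_base []
gauge_base [(0.68, array([ 0.5791, -0.167 ,  0.0267]))]
pointer [(0.57, array([ 0.5688, -0.1791,  0.0342]))]
mark [(0.17, array([0.7735, 0.0117, 0.0411]))]
objective []
slide_box [(0.85, array([0.5079, 0.435 , 0.0318]))]
jar [(0.8, array([ 0.5051, -0.414 ,  0.0491])), (0.33, array([ 0.5704, -0.1763,  0.0366]))]
```

View pics/scene0.png

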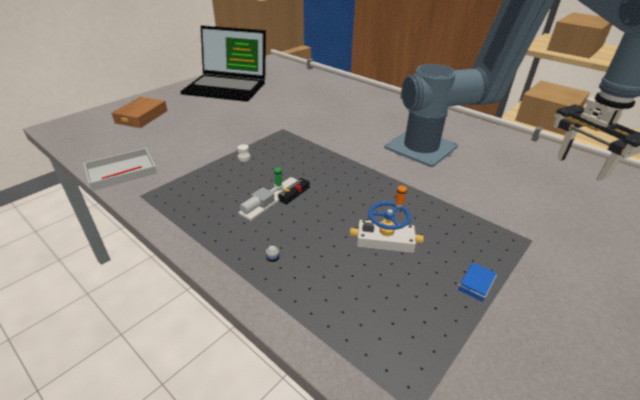

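View pics/top0.png

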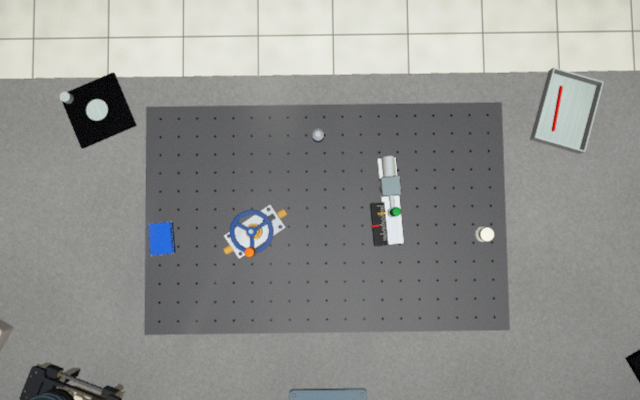

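Run:
```python
import cv2
a=cv2.imread('pics/top0.png'); 
cv2.imwrite('pics/top0g.png',cv2.resize(a[140:260,360:500],None,fx=5,fy=5,interpolation=cv2.INTER_CUBIC)) 
cv2.imwrite('pics/top0v.png',cv2.resize(a[130:270,150:310],None,fx=4,fy=4,interpolation=cv2.INTER_CUBIC))
```

```text
(no output)
```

View pics/top0g.png

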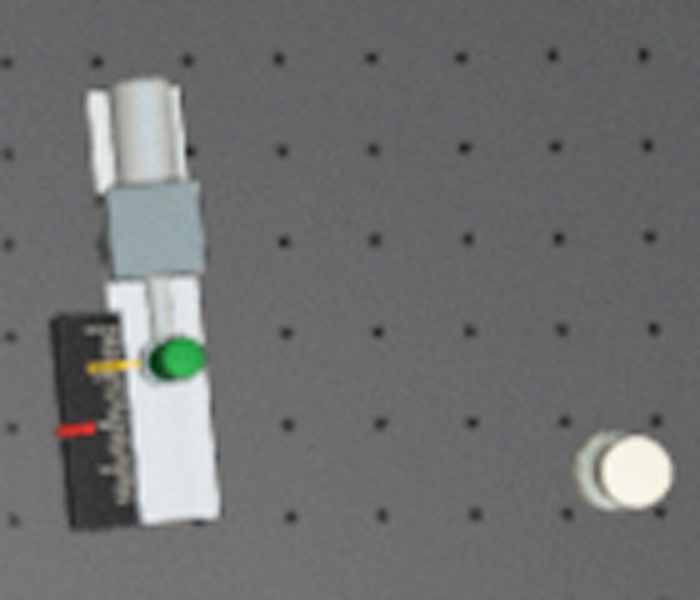

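View pics/top0v.png

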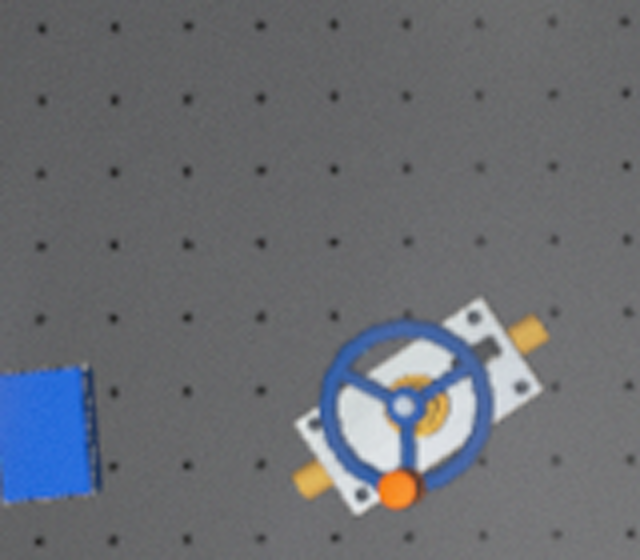

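The top view shows the wheel at about (251,230) with its orange handle at (249,252). The green knob is at (396,212), the yellow pointer at (383,213) and the red clip at (375,226). Next I measure these by colour at known heights.

```bash
cat >> h.py <<'E'
def cmask(s,col,roi=None):
    hsv=cv2.cvtColor(s['img'],cv2.COLOR_RGB2HSV); H,S,V=[hsv[...,i].astype(int) for i in range(3)]
    m={'red':((H<6)|(H>174))&(S>150)&(V>90),'yellow':(H>15)&(H<32)&(S>100)&(V>100),'orange':(H>5)&(H<15)&(S>170)&(V>120),
       'green':(H>50)&(H<80)&(S>130)&(V>40),'blue':(H>104)&(H<122)&(S>120)&(V>50)}[col]
    o=np.zeros_like(m); u0,u1,v0,v1=roi; o[v0:v1,u0:u1]=m[v0:v1,u0:u1]; return o
def cen(s,col,roi,z):
    v,u=np.nonzero(cmask(s,col,roi)); 
    P=np.array([unproj(s,a,b,z) for a,b in zip(u,v)]); return len(u),(u.mean(),v.mean()),P.mean(0),P
E
python3 - <<'E'
from h import *
np.set_printoptions(precision=4,suppress=True)
s=optics.snapshot('top'); c=optics.snapshot('scene')
for n,col,roi,z in [('handle','orange',(235,265,242,262),.149),('knob','green',(385,405,200,220),.092),('pointer','yellow',(370,392,205,220),.03),('clip','red',(365,386,218,235),.036)]:
    k=cen(s,col,roi,z); print('top',n,k[0],k[1],k[2],k[3].min(0),k[3].max(0))
for n,col,roi,z in [('handle','orange',(390,412,180,210),.124),('knob','green',(265,290,160,190),.063),('pointer','yellow',(270,320,170,210),.03),('clip','red',(280,315,170,205),.033)]:
    k=cen(c,col,roi,z); print('scene',n,k[0],k[1],k[2]) if k[0] else 0
v,u=np.nonzero(cmask(s,'blue',(225,278,205,258)))
pts=np.array([unproj(s,a,b,.096)[:2] for a,b in zip(u,v)])
hull=cv2.convexHull((pts*1e4).astype(np.float32)); print('wheel circle',np.array(cv2.minEnclosingCircle(hull)[0])/1e4,cv2.minEnclosingCircle(hull)[1]/1e4)
e=cv2.fitEllipse(hull); print(np.array(e[0])/1e4,e)
# gauge axis: black scale minAreaRect at z .026
g=s['img'].astype(int).max(2); m=np.zeros(g.shape,np.uint8); m[198:252,365:395]=(g[198:252,365:395]<48)*255
m=cv2.morphologyEx(m,cv2.MORPH_CLOSE,np.ones((5,5)))
v,u=np.nonzero(m); P=np.array([unproj(s,a,b,.026)[:2] for a,b in zip(u,v)],np.float32); print('scale',len(u),cv2.minAreaRect(P))
# aluminium: valve block
m=np.zeros(g.shape,np.uint8); mn=s['img'].min(2); m[200:265,220:292]=(mn[200:265,220:292]>140)*255
v,u=np.nonzero(m); P=np.array([unproj(s,a,b,.034)[:2] for a,b in zip(u,v)],np.float32); print('block',len(u),cv2.minAreaRect(P))
m=np.zeros(g.shape,np.uint8); m[150:250,370:410]=(mn[150:250,370:410]>140)*255
v,u=np.nonzero(m); P=np.array([unproj(s,a,b,.01)[:2] for a,b in zip(u,v)],np.float32); print('gbase',len(u),cv2.minAreaRect(P))
E
```

```text
top handle 43 (np.float64(249.37209302325581), np.float64(251.37209302325581)) [0.4735 0.1834 0.149 ] [0.4624 0.1746 0.149 ] [0.4816 0.1939 0.149 ]
top knob 61 (np.float64(394.91803278688525), np.float64(211.2295081967213)) [ 0.5677 -0.1773  0.092 ] [ 0.5606 -0.1901  0.092 ] [ 0.5759 -0.1647  0.092 ]
top pointer 20 (np.float64(380.85), np.float64(212.75)) [ 0.5663 -0.1496  0.03  ] [ 0.563 -0.166  0.03 ] [ 0.5684 -0.1393  0.03  ]
top clip 16 (np.float64(375.3125), np.float64(225.3125)) [ 0.5331 -0.1336  0.036 ] [ 0.5312 -0.1407  0.036 ] [ 0.5365 -0.1248  0.036 ]
scene handle 103 (np.float64(400.13592233009706), np.float64(196.53398058252426)) [0.4771 0.1881 0.124 ]
scene knob 86 (np.float64(277.8255813953488), np.float64(175.86046511627907)) [ 0.5645 -0.1847  0.063 ]
scene pointer 18 (np.float64(285.94444444444446), np.float64(189.11111111111111)) [ 0.5654 -0.1501  0.03  ]
scene clip 27 (np.float64(298.1111111111111), np.float64(187.2962962962963)) [ 0.5362 -0.1264  0.033 ]
wheel circle [0.5215 0.1872] 0.05370748291015625
[0.5221 0.1869] ((5220.8310546875, 1868.7427978515625), (1049.93798828125, 1068.971923828125), 136.37049865722656)
scale 27 ((0.5354644656181335, -0.12670516967773438), (0.10395856946706772, 0.0023438180796802044), 3.9721310138702393)
block 971 ((0.521389365196228, 0.18662212789058685), (0.07527530938386917, 0.15024228394031525), 33.37285232543945)
gbase 1377 ((0.6022503972053528, -0.18079045414924622), (0.2390679568052292, 0.055484872311353683), 4.974502086639404)
```

arm_command(
  steps=[
    [[1.65,-3.1,0],[0,0,-0.11],0],
    [[3.3,-6.2,0],[0,0,-0.22],0],
    [[5,-9.4,0],[0,0,-0.33],0],
    [[6.7,-12.6,0],[0,0,-0.44],0],
    [[8.4,-15.8,0],[0,0,-0.55],0],
  ],
  newtons=40,
)

```text
time: 1.62
ee_pos: [0.282, 0.3539, 0.2187]
tcp_rot: [[0.0, -0.604, 0.797], [0.0, 0.797, 0.604], [-1.0, -0.0, 0.0]]
force: [0.3, -0.6, 0.2]
width: 1.001
```

arm_command(
  steps=[
    [[1.65,-3.1,0],[0,0,-0.11],0],
    [[3.3,-6.2,0],[0,0,-0.22],0],
    [[5,-9.4,0],[0,0,-0.33],0],
    [[6.7,-12.6,0],[0,0,-0.44],0],
    [[8.4,-15.8,0],[0,0,-0.55],0],
  ],
)

```text
time: 2.03
ee_pos: [0.3665, 0.1943, 0.219]
tcp_rot: [[0.001, -0.093, 0.996], [0.0, 0.996, 0.093], [-1.0, 0.0, 0.001]]
force: [1.1, 0.8, -0.4]
width: 0.996
```

arm_command(
  steps=[
    [[1.65,-3.1,0],[0,0,0],0],
    [[3.3,-6.2,0],[0,0,0],0],
    [[5,-9.4,0],[0,0,0],0],
    [[6.7,-12.6,0],[0,0,0],0],
    [[8.4,-15.8,0],[0,0,0],0],
  ],
)

```text
time: 2.45
ee_pos: [0.4511, 0.0345, 0.2193]
tcp_rot: [[0.002, -0.093, 0.996], [0.0, 0.996, 0.093], [-1.0, -0.0, 0.002]]
force: [-0.2, 0.3, 0.2]
width: 1.005
```

arm_command(
  steps=[
    [[1.8,-3.3,0],[0,0,0],0],
    [[3.6,-6.7,0],[0,0,0],0],
    [[5.4,-10,0],[0,0,0],0],
    [[7.2,-13.4,0],[0,0,0],0],
    [[9,-16.8,0],[0,0,0],0],
  ],
)

```text
time: 2.87
ee_pos: [0.5417, -0.1354, 0.2194]
tcp_rot: [[0.002, -0.092, 0.996], [0.0, 0.996, 0.092], [-1.0, -0.0, 0.002]]
force: [0.7, 1.4, 0.8]
width: 1.0
```

arm_command(
  steps=[
    [[1.5,-2.8,0],[0,0,0],0],
    [[2.5,-4.7,-2],[0,0,0],0],
    [[2.5,-4.7,-5],[0,0,0],0],
    [[2.5,-4.7,-8],[0,0,0],0],
    [[2.5,-4.7,-9.5],[0,0,0],0],
  ],
)

```text
time: 3.28
ee_pos: [0.5649, -0.1823, 0.1204]
tcp_rot: [[-0.002, -0.091, 0.996], [0.003, 0.996, 0.091], [-1.0, 0.003, -0.002]]
force: [-0.3, 0.2, 0.1]
width: 1.002
```

Run:
```python
from h import *
s=snap('scene','s1');t=snap('top','t1')
print(ctrl.state()['ee_pos'])
for n,im in(('s1',s['img'][100:260,180:380]),('t1',t['img'][140:270,330:470])):
    cv2.imwrite(f'pics/{n}z.png',cv2.resize(im[...,::-1],None,fx=4,fy=4,interpolation=cv2.INTER_CUBIC))
print(cen(t,'green',(370,420,195,225),.092)[:3], cen(s,'green',(255,300,155,190),.063)[:3])
```

```text
[ 0.56444805 -0.18152234  0.12078045]
(1, (np.float64(390.0), np.float64(211.0)), array([ 0.56840292, -0.16482732,  0.092     ])) (84, (np.float64(277.89285714285717), np.float64(175.91666666666666)), array([ 0.56453008, -0.18429201,  0.063     ]))
```

View pics/s1z.png

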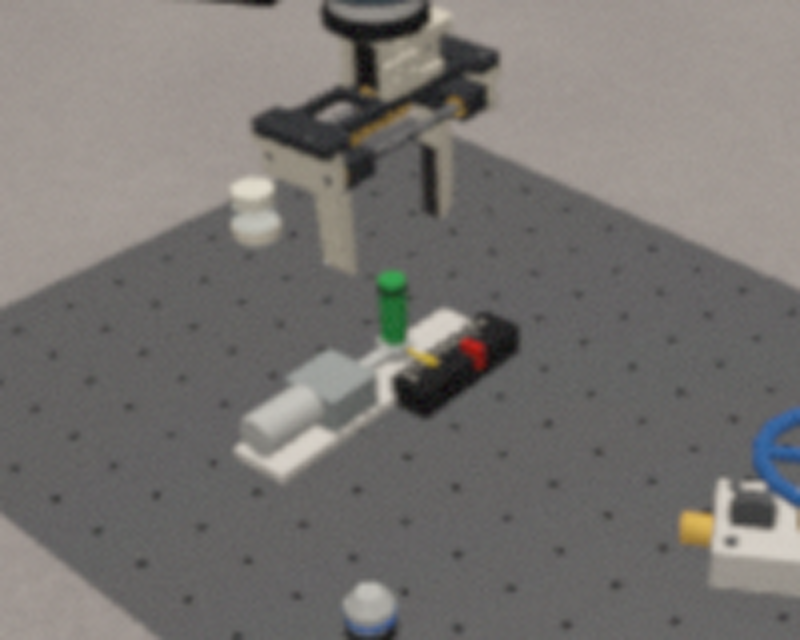

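View pics/t1z.png

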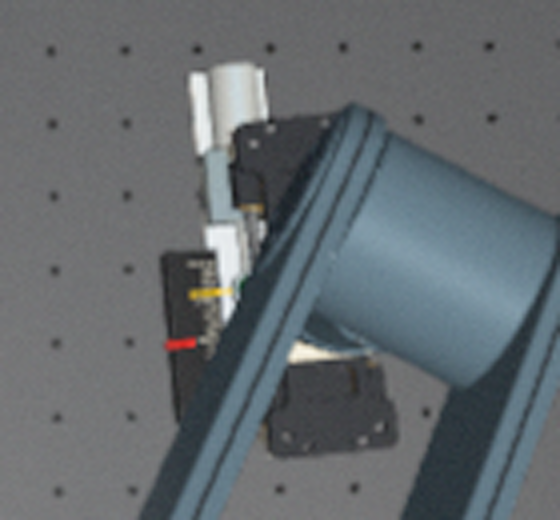

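The scene view shows the knob between the open fingers. In the top view the pointer and clip are still visible. Lowering and gripping.

arm_command(
  steps=[
    [[0.1,0,-2],[0,0,0],0],
    [[0.1,0,-4],[0,0,0],0],
    [[0.1,0,-6],[0,0,0],0],
    [[0.1,0,-6.6],[0,0,0],0],
    [[0.1,0,-6.6],[0,0,0],0],
  ],
)

```text
time: 3.8
ee_pos: [0.5651, -0.1812, 0.0544]
tcp_rot: [[-0.006, -0.092, 0.996], [0.004, 0.996, 0.092], [-1.0, 0.005, -0.005]]
force: [-0.6, -0.6, -0.5]
width: 0.997
```

arm_command(
  steps=[
    [[0,0,0],[0,0,0],0.6],
    [[0,0,0],[0,0,0],0.7],
    [[0,0,0],[0,0,0],0.8],
    [[0,0,0],[0,0,0],1],
    [[0,0,0],[0,0,0],1],
  ],
)

```text
time: 4.22
ee_pos: [0.5656, -0.1814, 0.0553]
tcp_rot: [[-0.004, -0.092, 0.996], [0.004, 0.996, 0.092], [-1.0, 0.004, -0.004]]
force: [0.3, 0.9, -0.0]
width: 0.692
```

arm_command(
  steps=[
    [[0,0,0],[0,0,0],1],
    [[0,0,0],[0,0,0],1],
    [[0,0,0],[0,0,0],1],
    [[0,0,0],[0,0,0],1],
    [[0,0,0],[0,0,0],1],
  ],
)

```text
time: 4.63
ee_pos: [0.5655, -0.1814, 0.0553]
tcp_rot: [[-0.004, -0.092, 0.996], [0.004, 0.996, 0.092], [-1.0, 0.004, -0.004]]
force: [-0.1, 0.6, -0.4]
width: 0.333
```

Run:
```python
from h import *
np.set_printoptions(precision=4,suppress=True)
s=snap('scene','s2');t=snap('top','t2')
st=ctrl.state();print(st['ee_pos'],st['force'],st['width'])
for n,im in(('s2',s['img'][100:260,180:380]),('t2',t['img'][140:270,330:470])):
    cv2.imwrite(f'pics/{n}z.png',cv2.resize(im[...,::-1],None,fx=4,fy=4,interpolation=cv2.INTER_CUBIC))
for c,roi in(('yellow',(370,392,200,245)),('red',(365,386,215,245))): print(cen(t,c,roi,.03)[:3])
for c,roi in(('yellow',(270,320,170,210)),('red',(280,315,170,205))): print(cen(s,c,roi,.03)[:3])
```

```text
[ 0.5662 -0.1813  0.0553] [ 3.5522  1.211  -1.7972] 0.2525580508927084
(21, (np.float64(381.2857142857143), np.float64(213.28571428571428)), array([ 0.5648, -0.1508,  0.03  ]))
(16, (np.float64(375.3125), np.float64(225.3125)), array([ 0.5331, -0.1343,  0.03  ]))
(18, (np.float64(286.1111111111111), np.float64(189.33333333333334)), array([ 0.5659, -0.1489,  0.03  ]))
(27, (np.float64(298.1111111111111), np.float64(187.2962962962963)), array([ 0.5332, -0.1294,  0.03  ]))
```

View pics/s2z.png

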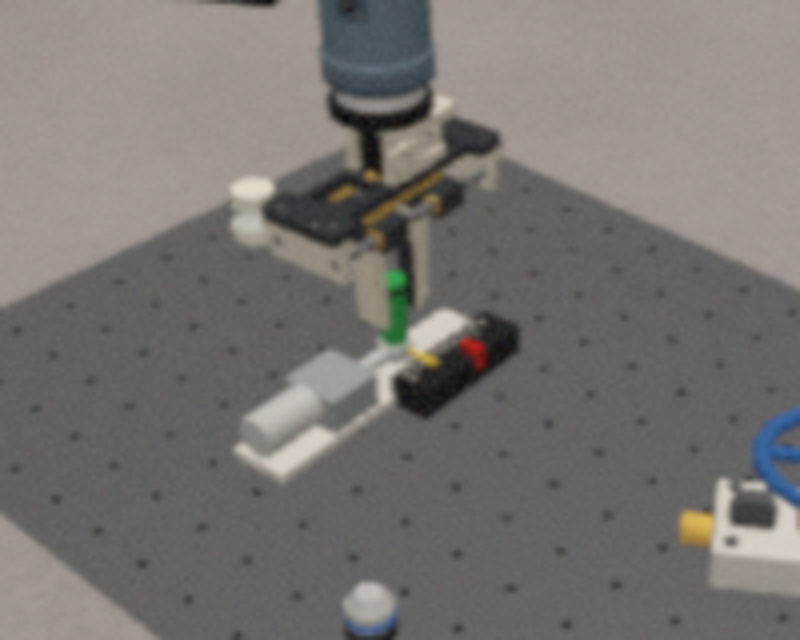

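View pics/t2z.png

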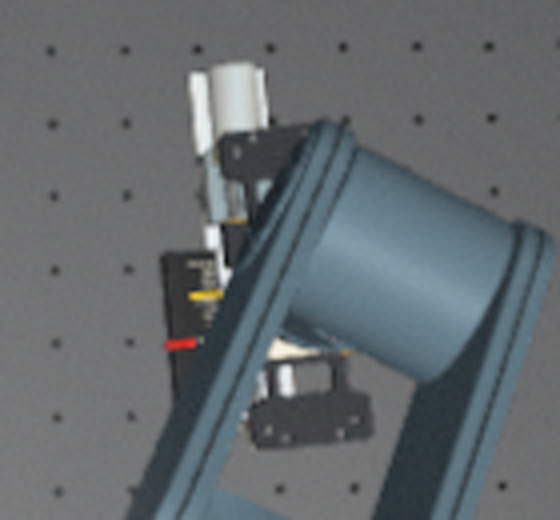

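Gripped, with a width of about 23 mm. The top view gives the pointer-to-clip gap along the rod as about 31–32 mm. I draw 28 mm first, then measure.

arm_command(
  steps=[
    [[-0.5,-0.04,0],[0,0,0],1],
    [[-1.1,-0.1,0],[0,0,0],1],
    [[-1.8,-0.16,0],[0,0,0],1],
    [[-2.4,-0.21,0],[0,0,0],1],
    [[-2.7,-0.24,0],[0,0,0],1],
  ],
)

```text
time: 5.15
ee_pos: [0.5389, -0.1834, 0.0552]
tcp_rot: [[-0.002, -0.092, 0.996], [0.004, 0.996, 0.092], [-1.0, 0.004, -0.001]]
force: [6.5, 2.9, -3.6]
width: 0.232
```

```bash
cat > g.py <<'E'
from h import *
import sys
np.set_printoptions(precision=4,suppress=True)
k=sys.argv[1]
s=snap('scene','s'+k);t=snap('top','t'+k)
st=ctrl.state();print(st['time'],st['ee_pos'],st['force'],st['width'])
def seg(cam,z,zr):
  for c,roi in cam:
    n,px,p,P=cen(z,c,roi,zr); print(c,n,px,p)
seg([('yellow',(365,395,205,245)),('red',(365,386,215,245))],t,.03)
seg([('yellow',(270,330,165,210)),('red',(280,315,170,205))],s,.03)
a=cv2.resize(s['img'][150:230,240:340][...,::-1],None,fx=6,fy=6,interpolation=cv2.INTER_CUBIC)
b=cv2.resize(t['img'][190:260,350:420][...,::-1],None,fx=6.857,fy=6.857,interpolation=cv2.INTER_CUBIC)[:480]
cv2.imwrite(f'pics/a{k}.png',a);cv2.imwrite(f'pics/b{k}.png',b)
E
python3 g.py 3
```

```text
5.25 [ 0.5388 -0.1834  0.0553] [ 5.1967  2.3519 -4.5076] 0.2311429499825611
yellow 16 (np.float64(382.5), np.float64(224.5)) [ 0.535  -0.1534  0.03  ]
red 13 (np.float64(374.7692307692308), np.float64(225.53846153846155)) [ 0.5325 -0.1328  0.03  ]
yellow 12 (np.float64(291.75), np.float64(184.58333333333334)) [ 0.5361 -0.1541  0.03  ]
red 25 (np.float64(298.36), np.float64(187.44)) [ 0.5332 -0.1283  0.03  ]
```

View pics/a3.png

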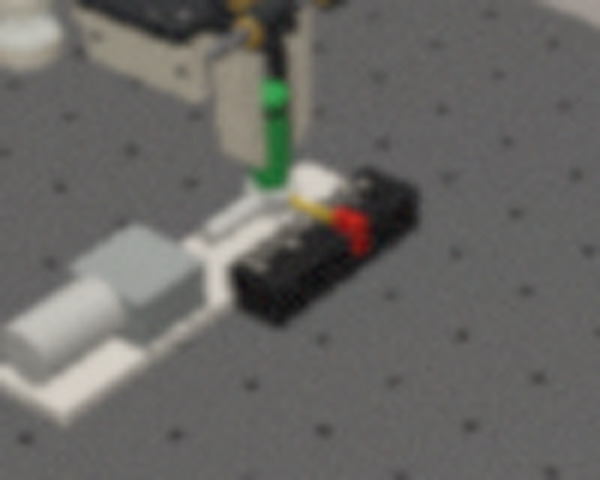

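View pics/b3.png

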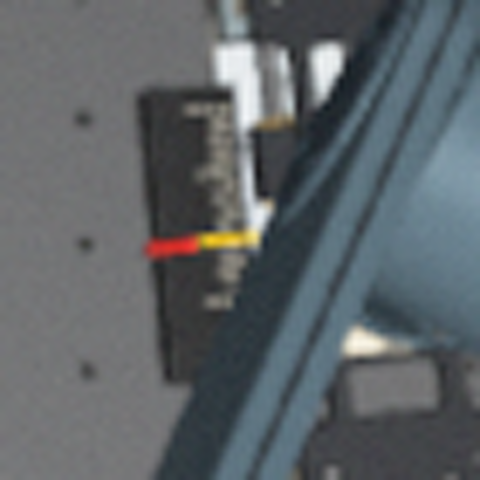

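Pointer and clip are level to within about 1 mm: the top view shows yellow at row 224.5 and red at 225.5, with the scale tilted 5°. I nudge 0.7 mm and hold.

arm_command(
  steps=[
    [[-0.07,0,0],[0,0,0],1],
    [[-0.07,0,0],[0,0,0],1],
    [[-0.07,0,0],[0,0,0],1],
    [[-0.07,0,0],[0,0,0],1],
    [[-0.07,0,0],[0,0,0],1],
  ],
)

```text
time: 5.67
ee_pos: [0.5383, -0.1834, 0.0553]
tcp_rot: [[-0.001, -0.091, 0.996], [0.004, 0.996, 0.091], [-1.0, 0.004, -0.0]]
force: [4.7, 1.5, -2.8]
width: 0.229
```

arm_command(
  steps=[
    [[0,0,0],[0,0,0],1],
    [[0,0,0],[0,0,0],1],
    [[0,0,0],[0,0,0],1],
    [[0,0,0],[0,0,0],1],
    [[0,0,0],[0,0,0],1],
  ],
)

```text
time: 6.08
ee_pos: [0.5385, -0.1834, 0.0552]
tcp_rot: [[0.0, -0.091, 0.996], [0.004, 0.996, 0.091], [-1.0, 0.004, 0.001]]
force: [4.9, 1.0, -3.2]
width: 0.226
```

```bash
python3 g.py 4
```

```text
6.1833 [ 0.5384 -0.1834  0.0553] [ 5.214   0.8092 -3.2984] 0.22777031407390447
yellow 17 (np.float64(382.7647058823529), np.float64(224.47058823529412)) [ 0.5351 -0.1541  0.03  ]
red 14 (np.float64(374.92857142857144), np.float64(225.42857142857142)) [ 0.5328 -0.1332  0.03  ]
yellow 11 (np.float64(292.27272727272725), np.float64(184.54545454545453)) [ 0.5349 -0.153   0.03  ]
red 25 (np.float64(298.36), np.float64(187.44)) [ 0.5332 -0.1283  0.03  ]
```

View pics/b4.png

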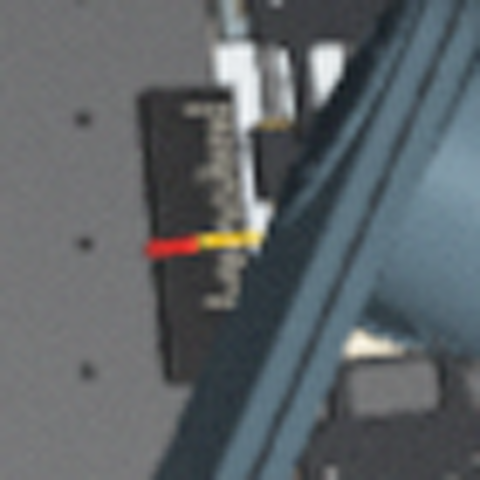

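arm_command(
  steps=[
    [[0,0,0],[0,0,0],1],
    [[0,0,0],[0,0,0],1],
    [[0,0,0],[0,0,0],1],
    [[0,0,0],[0,0,0],1],
    [[0,0,0],[0,0,0],1],
  ],
)

```text
time: 6.6
ee_pos: [0.5386, -0.1834, 0.0552]
tcp_rot: [[0.001, -0.091, 0.996], [0.004, 0.996, 0.091], [-1.0, 0.004, 0.002]]
force: [5.1, 2.0, -3.2]
width: 0.229
```

Still level within tolerance, possibly about 1 mm short. A further 1.2 mm nudge and another second of holding centres it.

arm_command(
  steps=[
    [[-0.12,-0.01,0],[0,0,0],1],
    [[-0.12,-0.01,0],[0,0,0],1],
    [[-0.12,-0.01,0],[0,0,0],1],
    [[-0.12,-0.01,0],[0,0,0],1],
    [[-0.12,-0.01,0],[0,0,0],1],
  ],
)

```text
time: 7.02
ee_pos: [0.5375, -0.1834, 0.0552]
tcp_rot: [[0.002, -0.091, 0.996], [0.004, 0.996, 0.091], [-1.0, 0.004, 0.003]]
force: [4.6, 1.9, -2.8]
width: 0.227
```

arm_command(
  steps=[
    [[0,0,0],[0,0,0],1],
    [[0,0,0],[0,0,0],1],
    [[0,0,0],[0,0,0],1],
    [[0,0,0],[0,0,0],1],
    [[0,0,0],[0,0,0],1],
  ],
)

```text
time: 7.43
ee_pos: [0.5376, -0.1835, 0.0553]
tcp_rot: [[0.003, -0.091, 0.996], [0.004, 0.996, 0.091], [-1.0, 0.004, 0.003]]
force: [5.9, 1.6, -3.0]
width: 0.23
```

arm_command(
  steps=[
    [[0,0,0],[0,0,0],1],
    [[0,0,0],[0,0,0],1],
    [[0,0,0],[0,0,0],1],
    [[0,0,0],[0,0,0],1],
    [[0,0,0],[0,0,0],1],
  ],
)

```text
time: 7.85
ee_pos: [0.5376, -0.1835, 0.0553]
tcp_rot: [[0.004, -0.091, 0.996], [0.004, 0.996, 0.091], [-1.0, 0.004, 0.004]]
force: [4.6, 1.5, -2.4]
width: 0.228
```

```bash
python3 g.py 5
```

```text
7.95 [ 0.5376 -0.1835  0.0553] [ 5.5995  0.9431 -2.6983] 0.229531210306755
yellow 22 (np.float64(382.5), np.float64(224.86363636363637)) [ 0.5341 -0.1534  0.03  ]
red 14 (np.float64(374.57142857142856), np.float64(225.5)) [ 0.5326 -0.1323  0.03  ]
yellow 12 (np.float64(292.0833333333333), np.float64(184.41666666666666)) [ 0.5348 -0.1539  0.03  ]
red 25 (np.float64(298.36), np.float64(187.44)) [ 0.5332 -0.1283  0.03  ]
```

arm_command(
  steps=[
    [[0.5,0.05,0],[0,0,0],1],
    [[1.1,0.1,0],[0,0,0],1],
    [[1.7,0.15,0],[0,0,0],1],
    [[2.3,0.2,0],[0,0,0],1],
    [[2.8,0.25,0],[0,0,0],1],
  ],
)

```text
time: 8.37
ee_pos: [0.5661, -0.1813, 0.0552]
tcp_rot: [[0.003, -0.091, 0.996], [0.003, 0.996, 0.091], [-1.0, 0.003, 0.004]]
force: [1.0, -2.0, -0.7]
width: 0.228
```

arm_command(
  steps=[
    [[0.05,0,0],[0,0,0],0.9],
    [[0.05,0,0],[0,0,0],0.7],
    [[0.05,0,0],[0,0,0],0.5],
    [[0.05,0,0],[0,0,0],0.3],
    [[0.05,0,0],[0,0,0],0],
  ],
)

```text
time: 8.78
ee_pos: [0.5659, -0.1811, 0.0552]
tcp_rot: [[0.002, -0.091, 0.996], [0.004, 0.996, 0.091], [-1.0, 0.004, 0.003]]
force: [0.1, 0.5, 1.0]
width: 0.471
```

arm_command(
  steps=[
    [[0,0,0],[0,0,0],0],
    [[0,0,0],[0,0,0],0],
    [[0,0,0],[0,0,0],0],
    [[0,0,0],[0,0,0],0],
    [[0,0,0],[0,0,0],0],
  ],
)

```text
time: 9.2
ee_pos: [0.5659, -0.1811, 0.0552]
tcp_rot: [[0.002, -0.091, 0.996], [0.004, 0.996, 0.091], [-1.0, 0.004, 0.003]]
force: [0.1, -0.6, -0.5]
width: 0.821
```

```bash
python3 g.py 6
```

```text
9.3 [ 0.5659 -0.1811  0.0552] [ 0.3102 -0.298   0.0042] 0.9090359492946238
yellow 19 (np.float64(380.5263157894737), np.float64(212.78947368421052)) [ 0.5662 -0.1488  0.03  ]
red 16 (np.float64(375.3125), np.float64(225.3125)) [ 0.5331 -0.1343  0.03  ]
yellow 17 (np.float64(286.0), np.float64(189.1764705882353)) [ 0.5655 -0.1498  0.03  ]
red 27 (np.float64(298.1111111111111), np.float64(187.2962962962963)) [ 0.5332 -0.1294  0.03  ]
```

View pics/a6.png

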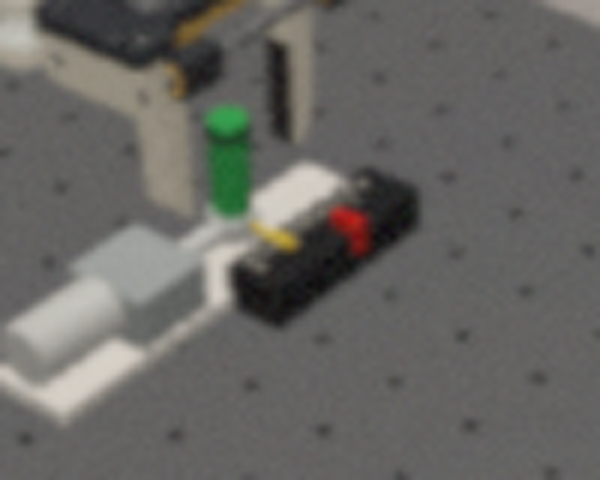

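View pics/b5.png

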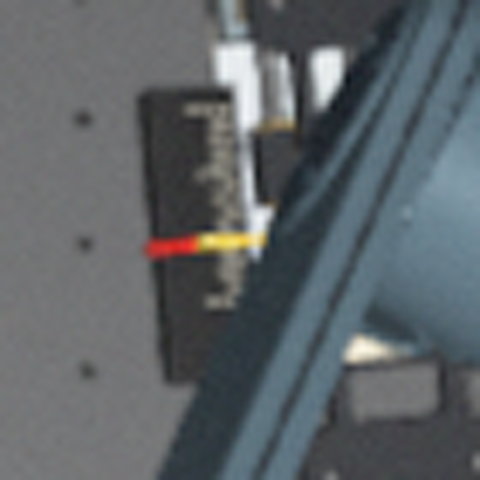

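Rod drawn level, held, and now home again with the pointer back at its starting pixel. The clip has not moved. Next I lift and go to the crank handle.

arm_command(
  steps=[
    [[0,0,3],[0,0,0],0],
    [[0,0,6.5],[0,0,0],0],
    [[0,0,10],[0,0,0],0],
    [[-0.4,1.5,13],[0,0,0],0],
    [[-1.2,4.5,14.8],[0,0,0],0],
  ],
)

```text
time: 9.72
ee_pos: [0.5559, -0.139, 0.2069]
tcp_rot: [[0.008, -0.088, 0.996], [0.0, 0.996, 0.088], [-1.0, -0.001, 0.008]]
force: [0.4, -0.4, 0.3]
width: 1.002
```

arm_command(
  steps=[
    [[-0.9,3.5,0],[0,0,0],0],
    [[-1.8,7,0],[0,0,0],0],
    [[-2.7,10.5,0],[0,0,0],0],
    [[-3.6,14,0],[0,0,0],0],
    [[-4.5,17.5,0],[0,0,0],0],
  ],
)

```text
time: 10.13
ee_pos: [0.5101, 0.0375, 0.2071]
tcp_rot: [[0.008, -0.088, 0.996], [0.0, 0.996, 0.088], [-1.0, -0.001, 0.008]]
force: [1.1, -0.1, 0.2]
width: 0.997
```

arm_command(
  steps=[
    [[-0.9,3.5,0],[0,0,0],0],
    [[-1.8,7,0],[0,0,0],0],
    [[-2.7,10.5,0],[0,0,0],0],
    [[-3.4,13.4,0],[0,0,0],0],
    [[-3.6,14.3,0],[0,0,0],0],
  ],
)

```text
time: 10.55
ee_pos: [0.4725, 0.184, 0.2073]
tcp_rot: [[0.008, -0.091, 0.996], [0.002, 0.996, 0.091], [-1.0, 0.001, 0.008]]
force: [-0.4, -0.7, -0.1]
width: 0.999
```

Run:
```python
from h import *
np.set_printoptions(precision=4,suppress=True)
s=snap('scene','s7');t=snap('top','t7'); print(ctrl.state()['ee_pos'])
print(cen(s,'orange',(385,415,175,212),.124)[:3])
print(spotter.recognise(s,'handle_mid')[:1],spotter.recognise(s,'knob_mid')[:1])
cv2.imwrite('pics/s7z.png',cv2.resize(s['img'][110:270,310:470][...,::-1],None,fx=3.7,fy=3.7,interpolation=cv2.INTER_CUBIC))
```

```text
[0.4736 0.1818 0.2073]
(102, (np.float64(400.2352941176471), np.float64(196.50980392156862)), array([0.4768, 0.1882, 0.124 ]))
[{'position': [0.4839, 0.1902, 0.1274], 'conf': 0.7}] [{'position': [0.5777, -0.1709, 0.0501], 'conf': 0.75}]
```

View pics/s7z.png

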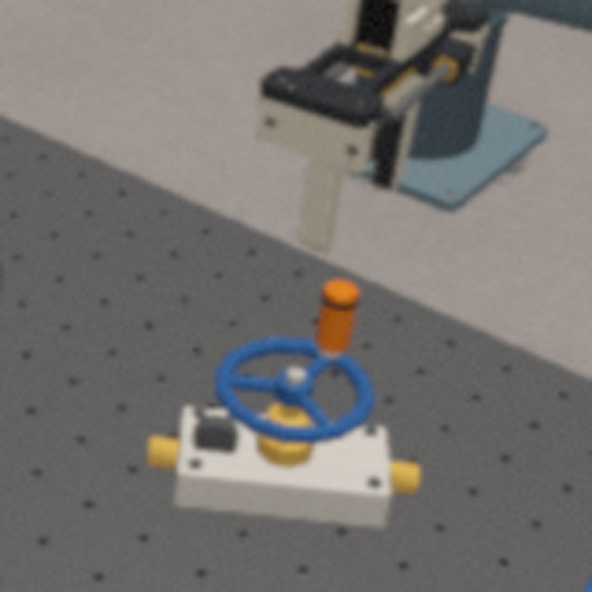

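View pics/t7.png

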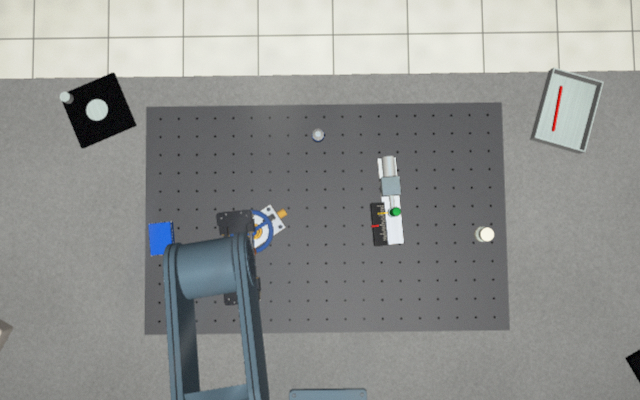

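The handle sits below and between the fingers. Lowering and gripping.

arm_command(
  steps=[
    [[-0.1,0.1,-3],[0,0,0],0],
    [[-0.1,0.1,-6],[0,0,0],0.3],
    [[-0.1,0.1,-9],[0,0,0],0.4],
    [[-0.1,0.1,-10],[0,0,0],0.5],
    [[-0.1,0.1,-10],[0,0,0],0.7],
  ],
)

```text
time: 11.17
ee_pos: [0.4719, 0.1788, 0.1046]
tcp_rot: [[0.003, -0.086, 0.996], [-0.002, 0.996, 0.086], [-1.0, -0.002, 0.003]]
force: [-0.9, -0.1, -0.2]
width: 0.762
```

arm_command(
  steps=[
    [[0,0,0],[0,0,0],0.8],
    [[0,0,0],[0,0,0],1],
    [[0,0,0],[0,0,0],1],
    [[0,0,0],[0,0,0],1],
    [[0,0,0],[0,0,0],1],
  ],
  newtons=25,
)

```text
time: 11.58
ee_pos: [0.4727, 0.179, 0.1057]
tcp_rot: [[0.005, -0.086, 0.996], [-0.002, 0.996, 0.086], [-1.0, -0.002, 0.005]]
force: [0.9, -0.6, 0.0]
width: 0.408
```

arm_command(
  steps=[
    [[0,0,0],[0,0,0],1],
    [[0,0,0],[0,0,0],1],
    [[0,0,0],[0,0,0],1],
    [[0,0,0],[0,0,0],1],
    [[0,0,0],[0,0,0],1],
  ],
)

```text
time: 12.0
ee_pos: [0.4739, 0.1792, 0.1064]
tcp_rot: [[0.008, -0.086, 0.996], [-0.001, 0.996, 0.086], [-1.0, -0.002, 0.007]]
force: [2.8, 1.0, 3.3]
width: 0.248
```

Run:
```python
from h import *
np.set_printoptions(precision=4,suppress=True)
s=snap('scene','s8'); st=ctrl.state(); print(st['ee_pos'],st['force'],st['width'])
cv2.imwrite('pics/s8z.png',cv2.resize(s['img'][110:270,310:470][...,::-1],None,fx=3.7,fy=3.7,interpolation=cv2.INTER_CUBIC))
```

```text
[0.4739 0.1792 0.1064] [3.5235 0.5428 3.4477] 0.2528966587585515
```

View pics/s8z.png

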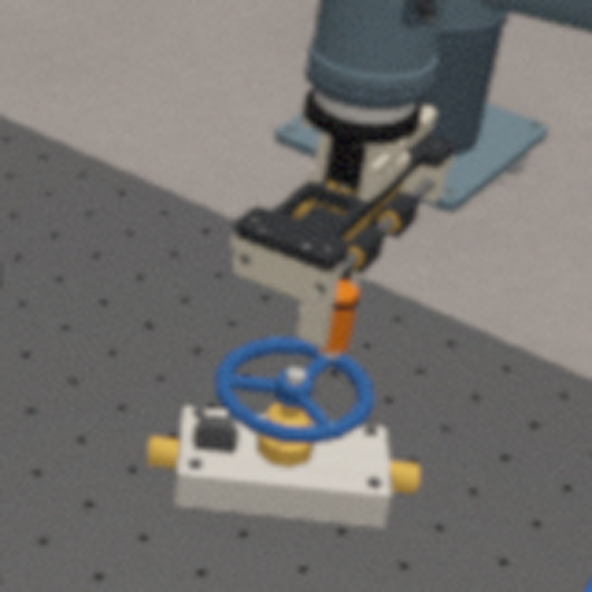

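Gripped, but my TCP is about 4 mm off the estimated handle centre in y. I recentre before cranking.

arm_command(
  steps=[
    [[0,0,0],[0,0,0],0.7],
    [[0,0,0],[0,0,0],0.5],
    [[-0.1,0.2,0],[0,0,0],0.5],
    [[-0.1,0.35,0],[0,0,0],0.5],
    [[-0.1,0.35,0],[0,0,0],0.6],
  ],
)

```text
time: 12.47
ee_pos: [0.4721, 0.1829, 0.106]
tcp_rot: [[0.006, -0.086, 0.996], [-0.001, 0.996, 0.086], [-1.0, -0.002, 0.006]]
force: [0.1, 0.8, -0.0]
width: 0.453
```

arm_command(
  steps=[
    [[0,0,0],[0,0,0],1],
    [[0,0,0],[0,0,0],1],
    [[0,0,0],[0,0,0],1],
    [[0,0,0],[0,0,0],1],
    [[0,0,0],[0,0,0],1],
  ],
  newtons=30,
)

```text
time: 12.88
ee_pos: [0.4735, 0.183, 0.1061]
tcp_rot: [[0.009, -0.086, 0.996], [-0.001, 0.996, 0.086], [-1.0, -0.002, 0.008]]
force: [5.2, 0.6, -3.0]
width: 0.251
```

Run:
```python
from h import *
np.set_printoptions(precision=4,suppress=True)
st=ctrl.state(); print(st['ee_pos'],st['force'],st['width'])
c=np.array([.5217,.187]); p=st['ee_pos'][:2]-c; print(np.hypot(*p),np.degrees(np.arctan2(p[1],p[0])))
```

```text
[0.4735 0.183  0.1061] [ 5.169   0.595  -2.9602] 0.25095162037370405
0.04838322436327184 -175.300547799215
```

```bash
cat > arc.py <<'E'
import sys,numpy as np
from cell import ctrl
cx,cy,h0,step,n=[float(a) for a in sys.argv[1:6]]   # cm centre, start heading, deg/row, calls
R=5.0
st=ctrl.state(); e=st['ee_pos']*100
d=e[:2]-[cx,cy]; print('ee',e.round(2),'r',np.hypot(*d).round(2),'head',np.degrees(np.arctan2(d[1],d[0])).round(1)%360,'F',st['force'].round(1),'w',round(st['width'],3))
P=lambda a: np.array([cx,cy])+R*np.array([np.cos(np.radians(a)),np.sin(np.radians(a))])
o=e[:2]; h=h0
for k in range(int(n)):
    print(round(h+5*step,1),[[float(x) for x in np.round(P(h+step*(i+1))-o,2)] for i in range(5)]); h+=5*step; o=P(h)
E
python3 arc.py 52.35 18.7 184.7 -8 1
```

```text
ee [47.35 18.3  10.61] r 5.02 head 184.5 F [ 5.2  0.6 -3. ] w 0.251
144.7 [[0.01, 0.68], [0.1, 1.38], [0.28, 2.05], [0.56, 2.69], [0.92, 3.29]]
```

arm_command(
  steps=[
    [[0.01,0.68,0],[0,0,0],1],
    [[0.1,1.38,0],[0,0,0],1],
    [[0.28,2.05,0],[0,0,0],1],
    [[0.56,2.69,0],[0,0,0],1],
    [[0.92,3.29,0],[0,0,0],1],
  ],
)

```text
time: 13.3
ee_pos: [0.4838, 0.2154, 0.1061]
tcp_rot: [[0.01, -0.087, 0.996], [-0.003, 0.996, 0.087], [-1.0, -0.004, 0.01]]
force: [5.8, -9.2, -3.5]
width: 0.253
```

```bash
python3 arc.py 52.35 18.7 144.7 -9 1
```

```text
ee [48.38 21.54 10.61] r 4.88 head 144.4 F [ 5.8 -9.2 -3.5] w 0.253
99.7 [[0.39, 0.65], [0.98, 1.16], [1.65, 1.58], [2.37, 1.89], [3.13, 2.08]]
```

```bash
python3 arc.py 52.45 18.62 144.2 -9 1
```

```text
ee [48.38 21.54 10.61] r 5.01 head 144.3 F [ 5.8 -9.2 -3.5] w 0.253
99.2 [[0.52, 0.6], [1.12, 1.11], [1.79, 1.52], [2.51, 1.83], [3.27, 2.01]]
```

arm_command(
  steps=[
    [[0.52,0.6,0],[0,0,0],1],
    [[1.12,1.11,0],[0,0,0],1],
    [[1.79,1.52,0],[0,0,0],1],
    [[2.51,1.83,0],[0,0,0],1],
    [[3.27,2.01,0],[0,0,0],1],
  ],
)

```text
time: 13.72
ee_pos: [0.5159, 0.2344, 0.106]
tcp_rot: [[0.008, -0.087, 0.996], [-0.007, 0.996, 0.087], [-1.0, -0.008, 0.007]]
force: [-1.3, -9.3, 5.0]
width: 0.25
```

```bash
python3 arc.py 52.45 18.62 99.2 -9 1
```

```text
ee [51.59 23.44 10.6 ] r 4.9 head 100.2 F [-1.3 -9.3  5. ] w 0.25
54.2 [[0.85, 0.18], [1.63, 0.12], [2.39, -0.06], [3.12, -0.36], [3.79, -0.77]]
```

```bash
python3 - <<'E'
import numpy as np
from scipy.optimize import least_squares as L
P=np.array([(47.35,18.30),(48.38,21.54),(51.59,23.44)])
r=L(lambda c:np.hypot(*(P-c).T)-5,[52.4,18.6]);print(r.x,r.fun)
E
python3 arc.py 52.4 18.52 100.2 -9 1
```

```text
[52.34659938 18.49712137] [ 0.00048619 -0.00069795  0.00044915]
ee [51.59 23.44 10.6 ] r 4.99 head 99.4 F [-1.3 -9.3  5. ] w 0.25
55.2 [[0.71, 0.08], [1.49, 0.03], [2.26, -0.13], [2.99, -0.42], [3.67, -0.82]]
```

```bash
python3 arc.py 52.35 18.5 98.7 -9 1
```

```text
ee [51.59 23.44 10.6 ] r 5.0 head 98.8 F [-1.3 -9.3  5. ] w 0.25
53.7 [[0.79, 0.06], [1.57, -0.01], [2.33, -0.19], [3.06, -0.5], [3.72, -0.91]]
```

arm_command(
  steps=[
    [[0.79,0.06,0],[0,0,0],1],
    [[1.57,-0.01,0],[0,0,0],1],
    [[2.33,-0.19,0],[0,0,0],1],
    [[3.06,-0.5,0],[0,0,0],1],
    [[3.72,-0.91,0],[0,0,0],1],
  ],
)

```text
time: 14.13
ee_pos: [0.5519, 0.226, 0.106]
tcp_rot: [[0.005, -0.088, 0.996], [-0.007, 0.996, 0.088], [-1.0, -0.007, 0.004]]
force: [-5.0, -1.8, 5.2]
width: 0.252
```

```bash
python3 arc.py 52.35 18.5 53.7 -4.5 1
```

```text
ee [55.19 22.6  10.6 ] r 4.99 head 55.3 F [-5.  -1.8  5.2] w 0.252
31.2 [[0.43, -0.32], [0.71, -0.58], [0.98, -0.87], [1.22, -1.18], [1.44, -1.51]]
```

arm_command(
  steps=[
    [[0.35,-0.26,0],[0,0,0],1],
    [[0.65,-0.52,0],[0,0,0],1],
    [[0.92,-0.81,0],[0,0,0],1],
    [[1.17,-1.12,0],[0,0,0],1],
    [[1.35,-1.37,0],[0,0,0],1],
  ],
)

```text
time: 14.55
ee_pos: [0.5652, 0.2125, 0.106]
tcp_rot: [[0.005, -0.088, 0.996], [-0.006, 0.996, 0.088], [-1.0, -0.007, 0.004]]
force: [-4.3, 1.3, 4.0]
width: 0.25
```

```bash
python3 arc.py 52.35 18.5 33 -1 1
```

```text
ee [56.52 21.25 10.6 ] r 5.0 head 33.3 F [-4.3  1.3  4. ] w 0.25
28.0 [[0.07, -0.1], [0.11, -0.17], [0.16, -0.25], [0.2, -0.32], [0.24, -0.4]]
```

arm_command(
  steps=[
    [[0.05,-0.08,0],[0,0,0],1],
    [[0.1,-0.16,0],[0,0,0],1],
    [[0.15,-0.24,0],[0,0,0],1],
    [[0.19,-0.32,0],[0,0,0],1],
    [[0.19,-0.32,0],[0,0,0],1],
  ],
)

```text
time: 14.97
ee_pos: [0.5655, 0.212, 0.106]
tcp_rot: [[0.002, -0.088, 0.996], [-0.002, 0.996, 0.088], [-1.0, -0.002, 0.002]]
force: [-8.2, 8.2, 5.0]
width: 0.25
```

```bash
python3 arc.py 52.35 18.5 29 -1 1
```

```text
ee [56.55 21.2  10.6 ] r 4.99 head 32.8 F [-8.2  8.2  5. ] w 0.25
24.0 [[0.22, -0.35], [0.26, -0.43], [0.3, -0.51], [0.33, -0.59], [0.37, -0.67]]
```

The tangential reaction rose to about 11 N and motion stopped at 32.8°; the block axis was measured at 33.4°. I press a bit more to confirm it is the stop.

arm_command(
  steps=[
    [[0.1,-0.16,0],[0,0,0],1],
    [[0.2,-0.32,0],[0,0,0],1],
    [[0.3,-0.48,0],[0,0,0],1],
    [[0.3,-0.48,0],[0,0,0],1],
    [[0.3,-0.48,0],[0,0,0],1],
  ],
)

```text
time: 15.38
ee_pos: [0.5655, 0.2119, 0.1059]
tcp_rot: [[-0.003, -0.089, 0.996], [0.005, 0.996, 0.089], [-1.0, 0.006, -0.002]]
force: [-11.2, 15.3, 7.8]
width: 0.254
```

```bash
python3 arc.py 52.35 18.5 32.8 9 1; python3 g.py 9
python3 - <<'E'
import cv2
s=cv2.imread('pics/s9.png');cv2.imwrite('pics/s9z.png',cv2.resize(s[110:270,310:470],None,fx=3.7,fy=3.7,interpolation=cv2.INTER_CUBIC))
E
```

```text
ee [56.55 21.19 10.59] r 4.99 head 32.7 F [-11.2  15.3   7.8] w 0.254
77.8 [[-0.47, 0.64], [-1.04, 1.18], [-1.69, 1.63], [-2.39, 1.97], [-3.14, 2.19]]
15.4833 [0.5655 0.2119 0.1059] [-11.1525  14.2443   6.8704] 0.2522842334380193
yellow 20 (np.float64(380.85), np.float64(212.75)) [ 0.5663 -0.1496  0.03  ]
red 15 (np.float64(375.2), np.float64(225.4)) [ 0.5329 -0.134   0.03  ]
yellow 19 (np.float64(286.10526315789474), np.float64(189.10526315789474)) [ 0.5651 -0.1498  0.03  ]
red 28 (np.float64(298.0), np.float64(187.28571428571428)) [ 0.5334 -0.1297  0.03  ]
```

View pics/s9z.png

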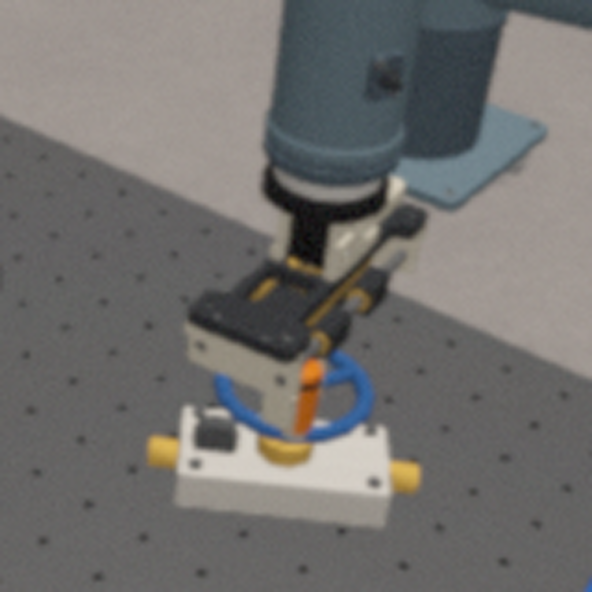

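The reaction rose to 19 N with no movement, so the stop is at heading 32.7° and the valve is closed. The rod still reads home. Now opening two turns counter-clockwise.

```bash
python3 arc.py 52.35 18.5 33 12 6
```

```text
ee [56.55 21.19 10.59] r 4.99 head 32.7 F [-11.2  14.2   6.9] w 0.252
93.0 [[-0.66, 0.84], [-1.48, 1.5], [-2.41, 1.98], [-3.42, 2.25], [-4.46, 2.3]]
153.0 [[-1.03, -0.16], [-2.01, -0.54], [-2.88, -1.11], [-3.62, -1.85], [-4.19, -2.72]]
213.0 [[-0.37, -0.98], [-0.54, -2.01], [-0.48, -3.05], [-0.21, -4.06], [0.26, -4.99]]
273.0 [[0.66, -0.81], [1.47, -1.47], [2.4, -1.94], [3.41, -2.22], [4.46, -2.27]]
333.0 [[1.03, 0.16], [2.01, 0.54], [2.88, 1.11], [3.62, 1.85], [4.19, 2.72]]
393.0 [[0.37, 0.98], [0.54, 2.01], [0.48, 3.05], [0.21, 4.06], [-0.26, 4.99]]
```

arm_command(
  steps=[
    [[-0.66,0.84,0],[0,0,0],1],
    [[-1.48,1.5,0],[0,0,0],1],
    [[-2.41,1.98,0],[0,0,0],1],
    [[-3.42,2.25,0],[0,0,0],1],
    [[-4.46,2.3,0],[0,0,0],1],
  ],
)

```text
time: 15.9
ee_pos: [0.5216, 0.2349, 0.106]
tcp_rot: [[0.001, -0.089, 0.996], [0.005, 0.996, 0.089], [-1.0, 0.005, 0.001]]
force: [2.7, -4.9, -0.2]
width: 0.257
```

```bash
python3 arc.py 52.35 18.5 93 12 1
```

```text
ee [52.16 23.49 10.6 ] r 5.0 head 92.2 F [ 2.7 -4.9 -0.2] w 0.257
153.0 [[-1.11, -0.16], [-2.08, -0.54], [-2.96, -1.11], [-3.7, -1.85], [-4.27, -2.72]]
```

arm_command(
  steps=[
    [[-1.11,-0.16,0],[0,0,0],1],
    [[-2.08,-0.54,0],[0,0,0],1],
    [[-2.96,-1.11,0],[0,0,0],1],
    [[-3.7,-1.85,0],[0,0,0],1],
    [[-4.27,-2.72,0],[0,0,0],1],
  ],
)

```text
time: 16.32
ee_pos: [0.4792, 0.2081, 0.1061]
tcp_rot: [[0.003, -0.089, 0.996], [0.006, 0.996, 0.089], [-1.0, 0.006, 0.004]]
force: [7.4, 0.3, -4.4]
width: 0.255
```

```bash
python3 arc.py 52.35 18.5 153 12 1
```

```text
ee [47.92 20.81 10.61] r 5.0 head 152.5 F [ 7.4  0.3 -4.4] w 0.255
213.0 [[-0.4, -1.02], [-0.56, -2.05], [-0.5, -3.09], [-0.23, -4.1], [0.24, -5.04]]
```

arm_command(
  steps=[
    [[-0.4,-1.02,0],[0,0,0],1],
    [[-0.56,-2.05,0],[0,0,0],1],
    [[-0.5,-3.09,0],[0,0,0],1],
    [[-0.23,-4.1,0],[0,0,0],1],
    [[0.24,-5.04,0],[0,0,0],1],
  ],
)

```text
time: 16.73
ee_pos: [0.481, 0.1582, 0.106]
tcp_rot: [[0.004, -0.088, 0.996], [0.009, 0.996, 0.088], [-1.0, 0.008, 0.004]]
force: [4.5, 6.4, -3.8]
width: 0.253
```

```bash
python3 arc.py 52.35 18.5 213 12 1
```

```text
ee [48.1  15.82 10.6 ] r 5.02 head 212.2 F [ 4.5  6.4 -3.8] w 0.253
273.0 [[0.71, -0.86], [1.52, -1.52], [2.45, -1.99], [3.46, -2.26], [4.51, -2.32]]
```

arm_command(
  steps=[
    [[0.71,-0.86,0],[0,0,0],1],
    [[1.52,-1.52,0],[0,0,0],1],
    [[2.45,-1.99,0],[0,0,0],1],
    [[3.46,-2.26,0],[0,0,0],1],
    [[4.51,-2.32,0],[0,0,0],1],
  ],
)

```text
time: 17.15
ee_pos: [0.5258, 0.1348, 0.1059]
tcp_rot: [[0.001, -0.088, 0.996], [0.009, 0.996, 0.088], [-1.0, 0.009, 0.002]]
force: [-3.2, 4.6, 3.8]
width: 0.251
```

```bash
python3 arc.py 52.35 18.5 273 12 1
```

```text
ee [52.58 13.48 10.59] r 5.03 head 272.7 F [-3.2  4.6  3.8] w 0.251
333.0 [[1.06, 0.19], [2.04, 0.57], [2.91, 1.13], [3.65, 1.87], [4.22, 2.75]]
```

arm_command(
  steps=[
    [[1.06,0.19,0],[0,0,0],1],
    [[2.04,0.57,0],[0,0,0],1],
    [[2.91,1.13,0],[0,0,0],1],
    [[3.65,1.87,0],[0,0,0],1],
    [[4.22,2.75,0],[0,0,0],1],
  ],
)

```text
time: 17.57
ee_pos: [0.5681, 0.1619, 0.1059]
tcp_rot: [[-0.001, -0.088, 0.996], [0.008, 0.996, 0.088], [-1.0, 0.008, -0.0]]
force: [-6.3, -0.5, 7.1]
width: 0.252
```

```bash
python3 arc.py 52.35 18.5 333 12 1
```

```text
ee [56.81 16.19 10.59] r 5.02 head 332.6 F [-6.3 -0.5  7.1] w 0.252
393.0 [[0.37, 1.01], [0.54, 2.05], [0.48, 3.09], [0.21, 4.1], [-0.26, 5.03]]
```

arm_command(
  steps=[
    [[0.37,1.01,0],[0,0,0],1],
    [[0.54,2.05,0],[0,0,0],1],
    [[0.48,3.09,0],[0,0,0],1],
    [[0.21,4.1,0],[0,0,0],1],
    [[-0.26,5.03,0],[0,0,0],1],
  ],
)

```text
time: 17.98
ee_pos: [0.5662, 0.2111, 0.106]
tcp_rot: [[-0.001, -0.088, 0.996], [0.004, 0.996, 0.088], [-1.0, 0.005, -0.0]]
force: [-3.4, -6.4, 5.0]
width: 0.252
```

```bash
python3 arc.py 52.35 18.5 33 12 1
```

```text
ee [56.62 21.11 10.6 ] r 5.01 head 31.4 F [-3.4 -6.4  5. ] w 0.252
93.0 [[-0.74, 0.92], [-1.55, 1.58], [-2.48, 2.06], [-3.49, 2.33], [-4.54, 2.38]]
```

One full turn is done. Starting the second.

arm_command(
  steps=[
    [[-0.74,0.92,0],[0,0,0],1],
    [[-1.55,1.58,0],[0,0,0],1],
    [[-2.48,2.06,0],[0,0,0],1],
    [[-3.49,2.33,0],[0,0,0],1],
    [[-4.54,2.38,0],[0,0,0],1],
  ],
)

```text
time: 18.4
ee_pos: [0.5213, 0.235, 0.106]
tcp_rot: [[0.002, -0.089, 0.996], [0.004, 0.996, 0.089], [-1.0, 0.004, 0.002]]
force: [4.2, -6.2, 0.8]
width: 0.255
```

```bash
python3 arc.py 52.35 18.5 93 12 1
```

```text
ee [52.13 23.5  10.6 ] r 5.0 head 92.5 F [ 4.2 -6.2  0.8] w 0.255
153.0 [[-1.07, -0.17], [-2.05, -0.54], [-2.93, -1.11], [-3.67, -1.85], [-4.23, -2.73]]
```

arm_command(
  steps=[
    [[-1.07,-0.17,0],[0,0,0],1],
    [[-2.05,-0.54,0],[0,0,0],1],
    [[-2.93,-1.11,0],[0,0,0],1],
    [[-3.67,-1.85,0],[0,0,0],1],
    [[-4.23,-2.73,0],[0,0,0],1],
  ],
)

```text
time: 18.82
ee_pos: [0.4792, 0.2082, 0.1061]
tcp_rot: [[0.004, -0.089, 0.996], [0.005, 0.996, 0.089], [-1.0, 0.005, 0.005]]
force: [6.6, 0.2, -4.1]
width: 0.253
```

```bash
python3 arc.py 52.35 18.5 153 12 1
```

```text
ee [47.92 20.82 10.61] r 5.0 head 152.4 F [ 6.6  0.2 -4.1] w 0.253
213.0 [[-0.4, -1.02], [-0.57, -2.06], [-0.51, -3.1], [-0.24, -4.11], [0.23, -5.04]]
```

arm_command(
  steps=[
    [[-0.4,-1.02,0],[0,0,0],1],
    [[-0.57,-2.06,0],[0,0,0],1],
    [[-0.51,-3.1,0],[0,0,0],1],
    [[-0.24,-4.11,0],[0,0,0],1],
    [[0.23,-5.04,0],[0,0,0],1],
  ],
)

```text
time: 19.23
ee_pos: [0.4809, 0.1585, 0.106]
tcp_rot: [[0.004, -0.089, 0.996], [0.008, 0.996, 0.089], [-1.0, 0.008, 0.005]]
force: [2.1, 6.2, -3.5]
width: 0.252
```

```bash
python3 arc.py 52.35 18.5 213 12 1
```

```text
ee [48.09 15.85 10.6 ] r 5.02 head 211.9 F [ 2.1  6.2 -3.5] w 0.252
273.0 [[0.72, -0.88], [1.53, -1.54], [2.47, -2.01], [3.48, -2.28], [4.52, -2.34]]
```

arm_command(
  steps=[
    [[0.72,-0.88,0],[0,0,0],1],
    [[1.53,-1.54,0],[0,0,0],1],
    [[2.47,-2.01,0],[0,0,0],1],
    [[3.48,-2.28,0],[0,0,0],1],
    [[4.52,-2.34,0],[0,0,0],1],
  ],
)

```text
time: 19.65
ee_pos: [0.5261, 0.1348, 0.1059]
tcp_rot: [[0.002, -0.088, 0.996], [0.008, 0.996, 0.088], [-1.0, 0.008, 0.003]]
force: [-3.5, 5.7, 3.5]
width: 0.25
```

```bash
python3 arc.py 52.35 18.5 273 12 1
```

```text
ee [52.61 13.48 10.59] r 5.03 head 273.0 F [-3.5  5.7  3.5] w 0.25
333.0 [[1.03, 0.19], [2.01, 0.57], [2.89, 1.14], [3.63, 1.87], [4.19, 2.75]]
```

arm_command(
  steps=[
    [[1.03,0.19,0],[0,0,0],1],
    [[2.01,0.57,0],[0,0,0],1],
    [[2.89,1.14,0],[0,0,0],1],
    [[3.63,1.87,0],[0,0,0],1],
    [[4.19,2.75,0],[0,0,0],1],
  ],
)

```text
time: 20.07
ee_pos: [0.568, 0.1619, 0.1059]
tcp_rot: [[-0.0, -0.088, 0.996], [0.007, 0.996, 0.088], [-1.0, 0.007, 0.0]]
force: [-6.5, 0.2, 7.4]
width: 0.253
```

```bash
python3 arc.py 52.35 18.5 333 12 1; python3 arc.py 52.35 18.5 333 15 1
```

```text
ee [56.8  16.19 10.59] r 5.02 head 332.6 F [-6.5  0.2  7.4] w 0.253
393.0 [[0.38, 1.02], [0.54, 2.05], [0.48, 3.1], [0.21, 4.11], [-0.26, 5.04]]
ee [56.8  16.19 10.59] r 5.02 head 332.6 F [-6.5  0.2  7.4] w 0.253
408.0 [[0.44, 1.27], [0.54, 2.57], [0.3, 3.86], [-0.26, 5.04], [-1.11, 6.03]]
```

arm_command(
  steps=[
    [[0.38,1.02,0],[0,0,0],1],
    [[0.54,2.05,0],[0,0,0],1],
    [[0.48,3.1,0],[0,0,0],1],
    [[0.21,4.11,0],[0,0,0],1],
    [[-0.26,5.04,0],[0,0,0],1],
  ],
)

```text
time: 20.48
ee_pos: [0.5663, 0.211, 0.106]
tcp_rot: [[-0.0, -0.089, 0.996], [0.003, 0.996, 0.089], [-1.0, 0.003, -0.0]]
force: [-3.6, -6.7, 5.3]
width: 0.253
```

arm_command(
  steps=[
    [[-0.05,0.07,0],[0,0,0],1],
    [[-0.07,0.1,0],[0,0,0],1],
    [[-0.07,0.1,0],[0,0,0],1],
    [[-0.07,0.1,0],[0,0,0],1],
    [[-0.07,0.1,0],[0,0,0],1],
  ],
)

```text
time: 20.9
ee_pos: [0.5657, 0.2117, 0.106]
tcp_rot: [[-0.001, -0.088, 0.996], [0.003, 0.996, 0.088], [-1.0, 0.003, -0.0]]
force: [-4.0, 0.6, 4.4]
width: 0.253
```

arm_command(
  steps=[
    [[0,0,0],[0,0,0],1],
    [[0,0,0],[0,0,0],1],
    [[0,0,0],[0,0,0],1],
    [[0,0,0],[0,0,0],1],
    [[0,0,0],[0,0,0],1],
  ],
)

```text
time: 21.32
ee_pos: [0.5659, 0.2115, 0.106]
tcp_rot: [[-0.0, -0.088, 0.996], [0.003, 0.996, 0.088], [-1.0, 0.003, -0.0]]
force: [-4.1, -0.2, 4.0]
width: 0.253
```

```bash
python3 arc.py 52.35 18.5 33 1 1; python3 g.py 10
python3 - <<'E'
import cv2
s=cv2.imread('pics/s10.png');cv2.imwrite('pics/s10z.png',cv2.resize(s[110:270,310:470],None,fx=3.7,fy=3.7,interpolation=cv2.INTER_CUBIC))
E
```

```text
ee [56.59 21.15 10.6 ] r 5.0 head 32.0 F [-4.1 -0.2  4. ] w 0.253
38.0 [[-0.09, 0.15], [-0.14, 0.22], [-0.2, 0.29], [-0.25, 0.36], [-0.3, 0.43]]
21.4167 [0.5659 0.2114 0.106 ] [-2.3326 -0.7784  3.4486] 0.2544478227333358
yellow 21 (np.float64(381.04761904761904), np.float64(212.71428571428572)) [ 0.5664 -0.1502  0.03  ]
red 16 (np.float64(375.3125), np.float64(225.3125)) [ 0.5331 -0.1343  0.03  ]
yellow 19 (np.float64(285.94736842105266), np.float64(189.21052631578948)) [ 0.5658 -0.1497  0.03  ]
red 28 (np.float64(298.0), np.float64(187.28571428571428)) [ 0.5334 -0.1297  0.03  ]
```

View pics/s10z.png

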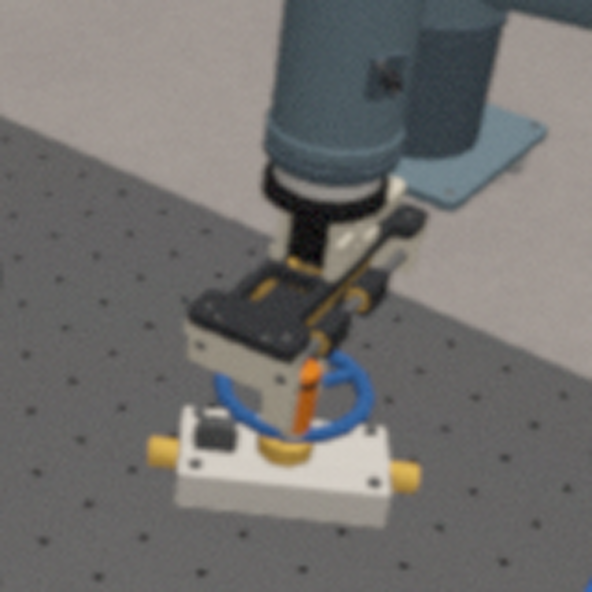

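View pics/s10.png

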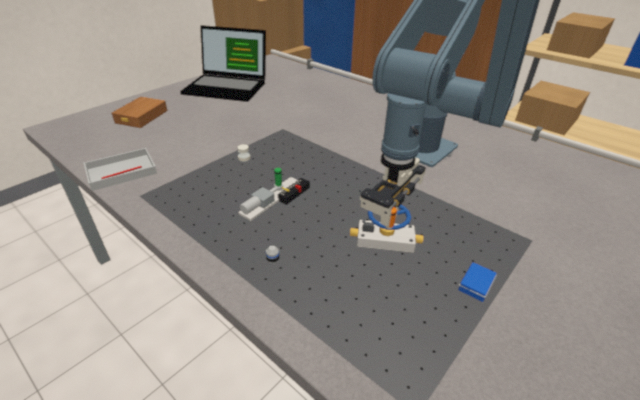

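The handle and gripper look exactly as they did at the stop, and the heading is 32.0° against 32.7° there, a difference of about 0.01 rad. The rod is home and the clip, objective, box and jar are where they were. Handing in.

```bash
python3 -c "
from cell import close_job
print(close_job())"
```

```text
the job is handed in; nothing more can be done
None
```

I completed all the steps and handed the job in at about 21.4 s. `close_job` gives no verdict, so the results below are my own measurements.

- **Purge rod:** I drew it out by the green knob until its pointer was level with the red clip. Both cameras put it within about 1 mm, and I held it there for more than 2 s. I then guided it home and let go. Its pointer is back at its starting pixel and the clip did not move.
- **Valve:** I turned it clockwise until it stopped. Pressing harder raised the reaction from about 11 to 19 N with no further movement, at heading 32.7°. This agrees with the manifold block's measured heading of 33.4°. I then backed it off two full turns, ending at 32.0°, about 0.01 rad short of exactly two turns.
- **At hand-in:** The arm was still, gripping the crank handle with a commanded 30 N (opening 0.25, about 23.5 mm). The objective, slide box and jar look unmoved in the last picture.

**Measurements that disagreed:**
- The rod travel shown by the arm (about 29 mm) was 2–3 mm less than the gap first seen in the pictures (31–32 mm). I relied on the pictures, where the pointer and clip were level.
- The wheel centre from the pictures was about 2 mm off the one I fitted from the handle's path. I used the fitted centre.

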